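# Dispense one walnut ball knob

### The job

On the carver's bench stands a ball dispenser whose green wheel carries one dark walnut ball and one pale maple ball. Turn the wheel by its red bar until the walnut ball drops through the drop hole (beside the red mark) onto the spring tray below; then press the yellow pad down to tip the tray, so that the ball rolls out into the white dish, and let go. The maple ball must stay in its pocket in the wheel.

Things in the scene. Friction and masses are not known exactly. Their poses are not given: they have to be found in the camera images.
- dispenser: Fixed plywood stand, 320 x 220 mm. Origin on the bench under the wheel's upright axis; x points to the drop hole, tray and dish, z up. Deck plate top at z 110 mm, ending at x 100; drop hole 40 x 40 mm centred at (70, 0), red stripe on the deck beside it at x 96. Below it a spring tray (floor at z 73, 40 mm wide, sloping slightly inwards) catches and keeps the ball.
- wheel_grip (a point): Middle of the red bar, on the wheel's axis, z 170 mm. Bar 60 mm long (this point's x), 14 wide, z 150 to 185. Wheel turns 1.45 rad either way, light friction, stays put. Six bottomless pockets, inner 34 mm, at radius 70 mm, tops z 133. The balls start 45 to 75 deg either side of the hole, either on either side. A ball falls once its pocket is within about 8 deg of the hole or passes it.
- tip_pad (a point): Middle of the top face of the yellow pad, 36 x 36 mm, about 100 mm above the bench, fixed to the tray. Pressed straight down it tips the tray outwards about a level hinge 100 mm behind it; full travel about 37 mm to a firm stop, 2 to 4 N at the pad. The ball rolls out from about half travel, within a second; the pad springs back when let go.
- dish (a point): Centre of the inner floor of the white dish that receives the ball, 16 mm above the bench, 144 mm along the dispenser's x from the wheel's axis; fixed to the dispenser. Inside 100 x 92 mm; walls to 48 mm above the bench (front wall 64).
- walnut_center (a point): Centre of the dark brown walnut ball, 26 mm diameter, 11 to 17 g, lying in one pocket of the wheel on the deck (centre 123 mm above the bench). Wanted.
- maple_center (a point): Centre of the pale, nearly white maple ball, same size, in another pocket of the wheel. It must stay in its pocket.
Mind the look-alikes: they are no part of the job. There is more than one size of the part that bears maple_center; the job needs the smallest. There is more than one size of the part that bears walnut_center; the job needs the smallest.

How it is judged:
On the way:
1. the walnut ball has dropped through the hole and lies on the tray (x of walnut_center in the frame of dispenser between 0.035 and 0.11 m and y of walnut_center in the frame of dispenser between -0.022 and 0.022 m and z of walnut_center in the frame of dispenser between 0.07 and 0.1 m and z of maple_center in the frame of dispenser above 0.112 m), for 0.2 s.
At the end, for the whole second after the job is handed in: The walnut ball lies on the floor of the white dish (its centre inside the dish, less than 40 mm above the bench); the maple ball is still in its pocket of the wheel, on the deck (within 80 mm of the wheel's axis) (x of walnut_center in the frame of dispenser between 0.094 and 0.194 m and y of walnut_center in the frame of dispenser between -0.046 and 0.046 m and z of walnut_center in the frame of dispenser between 0.015 and 0.04 m and z of maple_center in the frame of dispenser above 0.112 m and horizontal distance between maple_center and wheel_grip below 0.08 m); the robot touches nothing.
It fails at once if the maple ball leaves its pocket in the wheel (z of maple_center in the frame of dispenser below 0.112 m or z of maple_center in the frame of dispenser above 0.15 m or horizontal distance between maple_center and wheel_grip above 0.085 m).
It also fails if it takes over 48 s, if anything falls off the work surface, if the arm or the gripper's body presses on something with over 40 N, if the wrist force passes 120 N, or if a joint passes its speed limit or range.

### The arm

A 6-joint arm with a two-finger parallel gripper is mounted at the origin on the work surface. World frame = base frame: x ahead of the robot, y to its left, z up, the work surface at z = 0. Lengths are in m, angles in rad, forces in N, time in s.
With the tool pointing down it reaches from about 0.325 to 0.75 m from the base axis. Payload 7.6 kg.
Tool frame: the origin (TCP) lies between the finger pads; the fingertips stand bot.nose_length ahead of it and the grasp point (between the pads) lies 8 mm behind it (bot.nose_length is the distance from the TCP to the fingertips, in m); z points along the fingers, y is the line along which they close (so a half turn about z gives the same grasp; the last joint's range is limited). The gripper opens to 85 mm and grips with 20 to 120 N. Pads are 22 mm wide; open, the fingers measure 114 mm over their backs; the gripper's body (76 mm by 85 mm) begins 54 mm behind the grasp point. The pads swing forward as they close: fully open they stand 13 mm farther back than shut.
Start: joints at [-1.346, 0.052, 1.401, -0, 1.689, -0.07], TCP at [0.153, -0.502, 0.242] pointing down, gripper open.
Joint ranges: [-2.9, 2.9], [-0.91, 2.17], [0.12, 2.37], [-1.06, 4.2], [0.26, 2.73], [-2.93, 2.93]. Speed limits (rad/s): [2.57, 2.57, 3.01, 3.14, 3.14, 3.14].

### API

Orientations are given as a rotation vector (axis times angle).
In Python, from station import bot, viewer gives the robot as it stands. Calls block until the motion is done:
- bot.move_ptp(position, orientation): joint-space move of the TCP to a pose.
- bot.line_to(position, frame=None, v=0.15): straight line of the TCP; frame=None keeps the orientation; v is the mean speed in m/s.
- bot.movej(angles): joint-space move.
- bot.set_gripper(opening, effort=None): opening from 0.0 (shut) to 1.0 (fully open); effort is the grip in N (None keeps the last); returns when the fingers have stopped.
- bot.sleep(seconds).
- bot.inverse_kinematics(position, orientation): joint angles nearest the present ones, or None.
- bot.get_obs(): the state.
- viewer.capture(name): name is "scene" or "top"; returns (picture, depth): 384x512x3 uint8, red, green, blue; 384x512 float32, m along the optical axis (not along the pixel's ray), 0 where there is no reading.
- viewer.camera_info(name): a dict with "vertical_fov" (degrees; the focal length in pixels is half the picture's height over the tangent of half this angle, whatever the lens; pixels are square), "cx", "cy" (the principal point, pixels), "k1" (the pictures are not rectified: a ray, as slopes to the right and down, at radius r is drawn at 1 + k1 r^2 times it, then the intrinsics apply), "rvec" (rotation vector, rad) and "tvec" (3), from world to camera coordinates, as OpenCV has them. Camera axes: x right, y down, z forward; pixel columns grow to the right and rows downward; lengths in m; the calibration is good to about 2 mm. A picture is of the moment at which its call begins. camera_info takes no time and is no camera call.
A pose or a line that the arm cannot do raises bot.PlanningError and nothing moves.
- bot.hand_in(): hands the job in; it is judged then, once.
Trained networks look in the newest picture that a camera, given by its name, has taken for a name from the list of things; names that differ only in an ending like _2 or _b are one class to them, and where a whole thing is asked for, a point or a joint stands for the part that bears it (a point fixed in the world has none). Each returns a list of dicts, best first, with "p" (0 to 1); they miss things now and then, are a little off and sometimes report something else, mostly with a low value. They report only what shows in the picture. A call takes as long as a camera call. They do not tell look-alikes from the thing itself.
- viewer.cut_out(camera, thing): "pixels" (384x512 bool, what is visible of it) and "xy" ([column, row] in pixels, amid what is visible of it).
The state is a dict: "t": time; "q": joint angles; "dq": joint speeds; "joint_torque": joint torques, N m; "ee_pos": TCP position; "ee_rot": TCP orientation; "contact_force": force on the tool from outside, world axes, zero at the start; "ft_torque": the same for the moment, N m; "grip_width": opening from 0.0 (shut) to 1.0 (fully open); "grasp_force": force on a finger pad.
Only numpy, scipy, OpenCV 4.12 (cv2) and the standard library are available. Lean on these libraries where they do the work, as an engineer would, in place of code of your own. Each camera call takes 0.05 s, during which the arm holds its last target. There are 200 camera calls.

## Working session

There is one attempt and no reset: what is moved stays moved. The work goes in short steps, each a Python script; the robot and the scene stay as the last script left them, time stands still between calls to the robot, and variables do not carry over. Pictures are saved under pics/ and viewed, at most 10 in all, crops included, and the job is handed in when it is done.

```bash
mkdir -p pics
cat > h.py <<'E'
import numpy as np, cv2
from station import bot, viewer
from scipy.spatial.transform import Rotation as R
def K(n):
    c=viewer.camera_info(n); f=192/np.tan(np.radians(c["vertical_fov"])/2)
    return c,f,R.from_rotvec(c["rvec"]).as_matrix(),np.array(c["tvec"])
def rays(n,uv):
    c,f,Rm,t=K(n); uv=np.atleast_2d(uv).astype(float)
    d=(uv-[c["cx"],c["cy"]])/f; s=d.copy()
    for _ in range(20): s=d/(1+c["k1"]*(s**2).sum(1,keepdims=True))
    return np.c_[s,np.ones(len(s))]
def w(n,uv,z):  # camera depth
    c,f,Rm,t=K(n); return (rays(n,uv)*np.reshape(z,(-1,1))-t)@Rm
def atz(n,uv,h):
    c,f,Rm,t=K(n); o=-t@Rm; d=rays(n,uv)@Rm
    return o+d*((h-o[2])/d[:,2:3])
def snap(n,name):
    p,d=viewer.capture(n); cv2.imwrite(f"pics/{name}.png",p[:,:,::-1]); return p,d
E
python3 - <<'E'
from h import *
print(bot.nose_length)
for n in("scene","top"):
    p,d=snap(n,n+"0")
    for th in("dispenser","wheel_grip","tip_pad","dish","walnut_center","maple_center"):
        for r in viewer.cut_out(n,th)[:4]:
            m=r["pixels"]&(d>0); v,u=np.nonzero(m)
            P=w(n,np.c_[u,v],d[m]) if m.any() else np.zeros((1,3))
            print(n,th,round(r["p"],2),np.round(r["xy"]),m.sum(),np.median(P,0).round(3),P[:,2].max().round(3))
E
cd pics; python3 -c "
import cv2
for n in('scene0','top0'): cv2.imwrite(n+'b.png',cv2.resize(cv2.imread(n+'.png'),(800,600)))"
```

```text
0.011
scene dispenser 0.79 [272. 231.] 10716 [0.624 0.036 0.046] 0.186
scene wheel_grip 0.66 [256. 185.] 3329 [0.548 0.096 0.132] 0.188
scene tip_pad 0.91 [291. 228.] 707 [0.65  0.056 0.095] 0.105
scene dish 0.8 [278. 230.] 10661 [0.625 0.036 0.045] 0.187
scene walnut_center 0.39 [288. 180.] 74 [0.597 0.146 0.134] 0.138
scene maple_center 0.8 [184. 275.] 237 [ 0.506 -0.117  0.029] 0.038
scene maple_center 0.74 [217. 292.] 227 [ 0.585 -0.109  0.031] 0.039
scene maple_center 0.42 [242. 205.] 79 [0.549 0.034 0.133] 0.138
top dispenser 0.75 [263. 197.] 13195 [0.542 0.098 0.11 ] 0.136
top dispenser 0.41 [258. 134.] 638 [0.651 0.046 0.099] 0.104
top wheel_grip 0.89 [235. 190.] 4399 [0.536 0.109 0.133] 0.189
top wheel_grip 0.25 [263. 192.] 13867 [0.541 0.097 0.11 ] 0.136
top tip_pad 0.59 [257. 132.] 692 [0.651 0.048 0.098] 0.132
top dish 0.95 [264. 188.] 13838 [0.542 0.098 0.11 ] 0.136
top walnut_center 0.59 [216. 312.] 264 [0.341 0.182 0.033] 0.04
top walnut_center 0.54 [141. 257.] 270 [0.466 0.3   0.033] 0.04
top walnut_center 0.46 [258. 131.] 562 [0.652 0.044 0.099] 0.104
top walnut_center 0.43 [206. 165.] 145 [0.591 0.149 0.133] 0.138
top maple_center 0.79 [336. 166.] 228 [ 0.577 -0.102  0.031] 0.039
top maple_center 0.75 [348. 200.] 231 [ 0.498 -0.111  0.031] 0.039
top maple_center 0.62 [274. 179.] 161 [0.544 0.04  0.133] 0.138
```

View pics/scene0b.png

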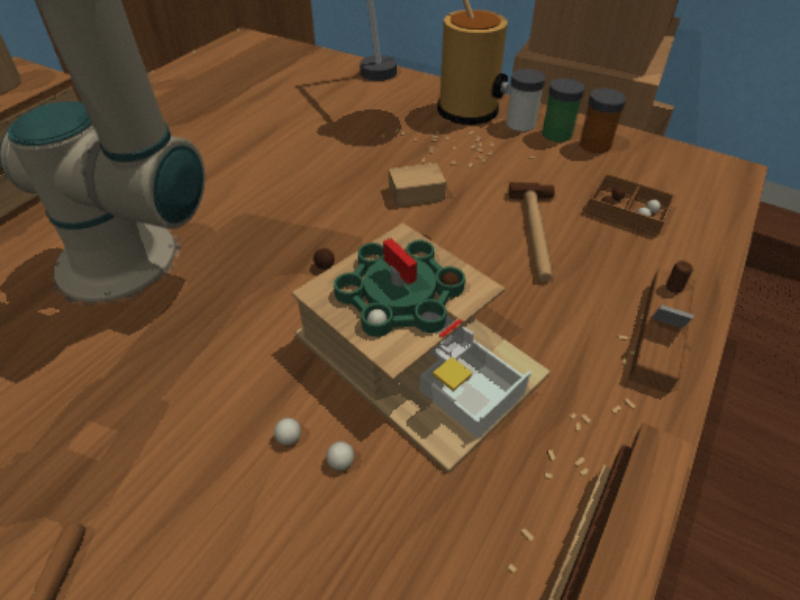

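View pics/top0b.png

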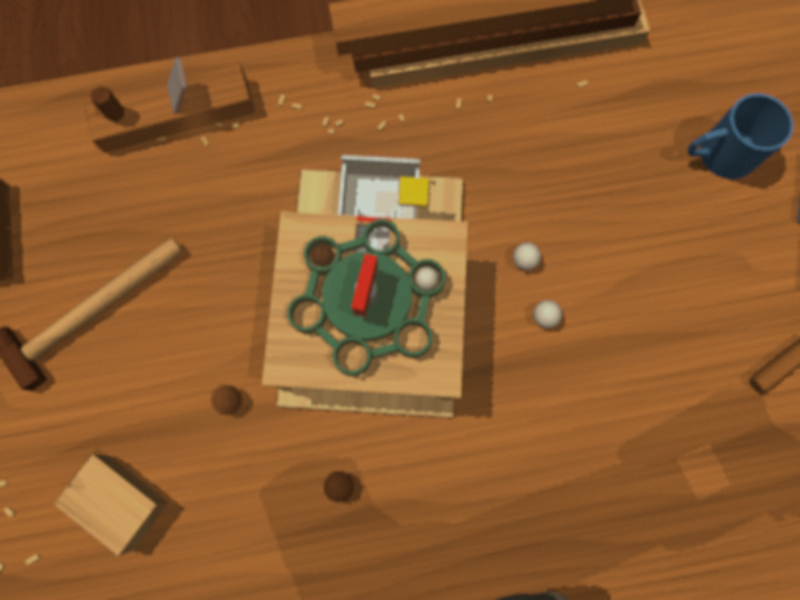

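The walnut ball sits left of the hole (top view, 321,254) and the maple ball sits right of it (427,278), both in the wheel. The loose balls are decoys. The pad is at (414,191) and the red bar at (365,284). Next I'll fit the geometry.

Run:
```python
from h import *
for n in("top","scene"):
    p,d=snap(n,n+"1"); v,u=np.nonzero(d>0); P=w(n,np.c_[u,v],d[v,u]); c=p[v,u].astype(int)
    box=(abs(P[:,0]-.55)<.2)&(abs(P[:,1]-.1)<.2)
    r,g,b=c.T; red=box&(r>120)&(g<60)&(b<60)
    bar=red&(P[:,2]>.178); q=P[bar]; rc=cv2.minAreaRect(q[:,:2].astype(np.float32)*1000)
    print(n,"bar",bar.sum(),q.mean(0).round(4),rc)
    st=red&(P[:,2]<.125)&(P[:,2]>.1); print(" stripe",st.sum(),P[st].mean(0).round(4),cv2.minAreaRect(P[st][:,:2].astype(np.float32)*1000))
    dk=box&(abs(P[:,2]-.11)<.004); print(" deck",cv2.minAreaRect(P[dk][:,:2].astype(np.float32)*1000))
    ye=box&(r>130)&(g>100)&(b<70)&(P[:,2]>.085)&(P[:,2]<.108);print(" pad",ye.sum(),P[ye].mean(0).round(4),cv2.minAreaRect(P[ye][:,:2].astype(np.float32)*1000))
    gr=box&(g>r+15)&(P[:,2]>.125)&(P[:,2]<.14); print(" wheel circ",cv2.minEnclosingCircle(P[gr][:,:2].astype(np.float32)*1000))
    for th in("walnut_center","maple_center"):
        for k in viewer.cut_out(n,th):
            m=k["pixels"]; 
            if m.sum()<300: X=atz(n,k["xy"],.128)[0]; print(" ",th,round(k["p"],2),X.round(4)) if abs(X[:2]-[.55,.1]).max()<.08 else 0
```

```text
top bar 278 [0.5375 0.1079 0.1855] ((537.6658325195312, 108.08331298828125), (13.072080612182617, 58.50011444091797), 66.33837890625)
 stripe 1 [0.6348 0.0988 0.1126] ((634.8087768554688, 98.78569030761719), (0.0, 0.0), 0.0)
 deck ((536.6449584960938, 109.05657958984375), (220.91937255859375, 206.41311645507812), 75.98172760009766)
 pad 345 [0.6479 0.0386 0.1011] ((563.7392578125, 122.91287231445312), (187.71058654785156, 265.2063293457031), 80.54994201660156)
 wheel circ ((538.1637573242188, 107.9071273803711), 88.7273178100586)
  walnut_center 0.74 [0.5901 0.155  0.128 ]
  maple_center 0.5 [0.5448 0.0365 0.128 ]
scene bar 113 [0.5398 0.1069 0.1864] ((540.4090576171875, 106.41268920898438), (13.01469612121582, 56.82817077636719), 64.70514678955078)
 stripe 37 [0.6317 0.0843 0.1122] ((631.6228637695312, 85.23393249511719), (39.771568298339844, 6.329162120819092), 76.67619323730469)
 deck ((536.1994018554688, 109.46493530273438), (222.33999633789062, 206.94859313964844), 75.85010528564453)
 pad 254 [0.664  0.0293 0.1012] ((663.4300537109375, 30.091529846191406), (33.80567169189453, 34.861148834228516), 76.23839569091797)
 wheel circ ((539.5089111328125, 107.38066101074219), 89.78069305419922)
  walnut_center 0.55 [0.6015 0.1467 0.128 ]
```

```bash
cat >> h.py <<'E'
ax=np.array([.5385,.1077]); yaw=np.radians(-14.1)
def loc(p): p=np.asarray(p); d=p[...,:2]-ax; c,s=np.cos(yaw),np.sin(yaw); return np.stack([c*d[...,0]+s*d[...,1],-s*d[...,0]+c*d[...,1],p[...,2]],-1)
def wld(x,y,z): c,s=np.cos(yaw),np.sin(yaw); return np.array([ax[0]+c*x-s*y,ax[1]+s*x+c*y,z])
def down(a): return (R.from_euler("z",a)*R.from_euler("x",np.pi)).as_rotvec()
E
python3 - <<'E'
from h import *
for n in("top","scene"):
    p=cv2.imread(f"pics/{n}1.png"); hsv=cv2.cvtColor(p,cv2.COLOR_BGR2HSV)
    m=cv2.inRange(hsv,(22,200,120),(34,255,255)); k,l,s,c=cv2.connectedComponentsWithStats(m); 
    for i in np.argsort(-s[1:,4])[:2]+1: print(n,c[i],s[i,4],loc(atz(n,c[i],.1)).round(4))
o=bot.get_obs(); print(o["ee_rot"],o["t"],R.from_rotvec(o["ee_rot"]).as_matrix().round(2)[:,0])
for a in(-24.5,-74.5,155.5,105.5):
    q=bot.inverse_kinematics([*ax,.169],down(np.radians(a))); print(a,None if q is None else np.round(q,2))
for a in range(-180,180,30):
    q=bot.inverse_kinematics(wld(.142,-.045,.13),down(np.radians(a))); print(a,None if q is None else np.round(q,2))
E
```

```text
top [264.76895307 122.10469314] 277 [[ 0.1399 -0.0448  0.1   ]]
[3.10734958e+00 4.61382326e-01 3.11606440e-05] 1.0 [ 0.96  0.29 -0.  ]
-24.5 [ 0.13  0.15  1.44 -0.    1.55  2.13]
-74.5 None
155.5 [ 0.13  0.15  1.44  0.    1.55 -1.01]
105.5 [ 0.13  0.15  1.44 -0.    1.55 -0.14]
-180 [-0.01  0.51  1.08  0.    1.55 -1.58]
-150 [-0.01  0.51  1.08  0.    1.55 -2.11]
-120 [-0.01  0.51  1.08  0.    1.55 -2.63]
-90 None
-60 [-0.01  0.51  1.08 -0.    1.55  2.61]
-30 [-0.01  0.51  1.08 -0.    1.55  2.08]
0 [-0.01  0.51  1.08 -0.    1.55  1.56]
30 [-0.01  0.51  1.08 -0.    1.55  1.04]
60 [-0.01  0.51  1.08 -0.    1.55  0.51]
90 [-0.01  0.51  1.08 -0.    1.55 -0.01]
120 [-0.01  0.51  1.08  0.    1.55 -0.53]
150 [-0.01  0.51  1.08  0.    1.55 -1.06]
```

Run:
```python
from h import *
r=np.radians
bot.move_ptp([*ax,.26],down(r(155.5)))
bot.set_gripper(.6)
bot.line_to([*ax,.170],v=.1)
bot.set_gripper(0,20)
o=bot.get_obs(); print(o["grip_width"],o["contact_force"].round(1) if hasattr(o["contact_force"],"round") else o["contact_force"],o["ft_torque"])
for a in(145,135,125,115,105.5):
    bot.move_ptp([*ax,.170],down(r(a)))
    o=bot.get_obs(); print(a,np.round(o["contact_force"],1),np.round(o["ft_torque"],2),np.round(o["grip_width"],2))
bot.sleep(.3)
bot.set_gripper(.6)
bot.line_to([*ax,.26],v=.15)
bot.move_ptp([.40,-.25,.3],down(r(105.5)))
for n in("scene","top"): 
    p,d=snap(n,n+"2")
    cv2.imwrite(f"pics/{n}2b.png",cv2.resize(p[80:300,150:400,::-1],None,fx=2.7,fy=2.7,interpolation=cv2.INTER_CUBIC))
print(bot.get_obs()["t"])
```

```text
0.16187491958442893 [0.2 0.7 2.2] [ 0.18088761 -0.09912718 -0.022803  ]
145 [0.7 1.7 3.2] [ 0.28 -0.16  0.  ] 0.15
135 [0.2 1.6 4.6] [ 0.33 -0.17 -0.1 ] 0.16
125 [0.8 2.3 5.5] [ 0.34 -0.12 -0.06] 0.16
115 [0.4 1.9 5. ] [ 0.31 -0.11 -0.08] 0.16
105.5 [0.5 1.5 5.3] [ 0.3  -0.06 -0.1 ] 0.16
9.95
```

View pics/scene2b.png

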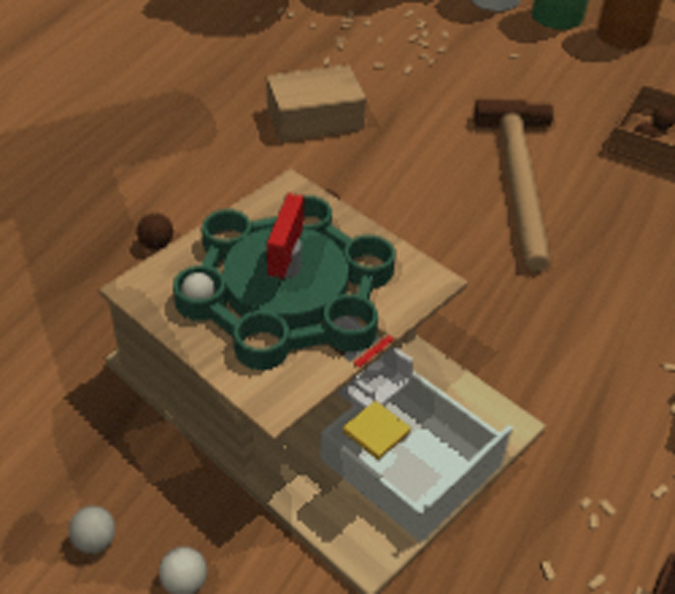

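View pics/top2b.png

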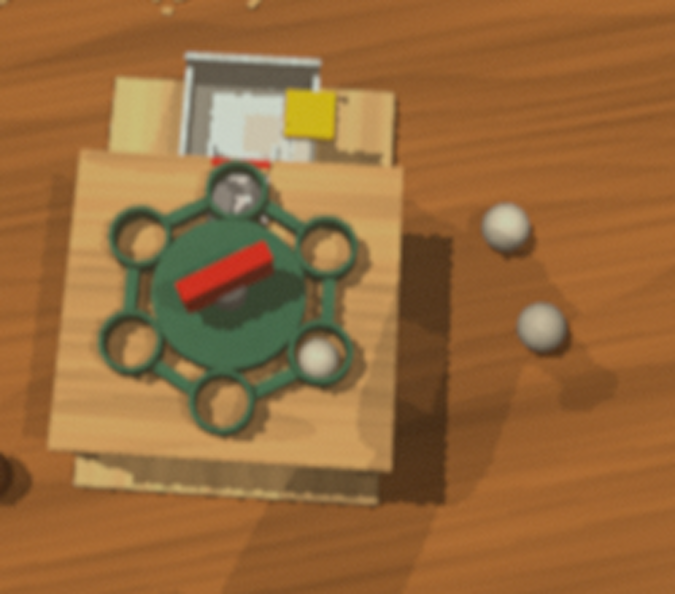

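The wheel has turned. The walnut pocket is over the hole and empty, so the ball is on the tray, out of sight under the deck. The maple ball is still in its pocket (top crop 318,357). Now I'll press the pad.

Run:
```python
from h import *
a=np.radians(75.9)
bot.set_gripper(0)
T=bot.nose_length
bot.move_ptp(wld(.139,-.045,.18),down(a))
bot.line_to(wld(.139,-.045,.108+T),v=.15)
f0=np.array(bot.get_obs()["contact_force"])
for z in(.098,.09,.082,.075,.069):
    bot.line_to(wld(.139,-.045,z+T),v=.06); f=np.array(bot.get_obs()["contact_force"])-f0; print(z,f.round(1))
    if f[2]>12: break
bot.sleep(1.3)
bot.line_to(wld(.139,-.045,.12+T),v=.1)
bot.line_to(wld(.139,-.045,.22),v=.15)
bot.move_ptp([.40,-.25,.3],down(a))
for n in("scene","top"): 
    p,d=snap(n,n+"3")
    cv2.imwrite(f"pics/{n}3b.png",cv2.resize(p[80:300,150:400,::-1],None,fx=2.7,fy=2.7,interpolation=cv2.INTER_CUBIC))
print(bot.get_obs()["t"])
```

```text
0.098 [ 1.  -0.7  0.3]
0.09 [ 1.6 -1.9  0.8]
0.082 [ 1.9 -1.3  0.8]
0.075 [ 3.9 -1.4  1.4]
0.069 [ 3. -1.  2.]
18.2
```

View pics/scene3b.png

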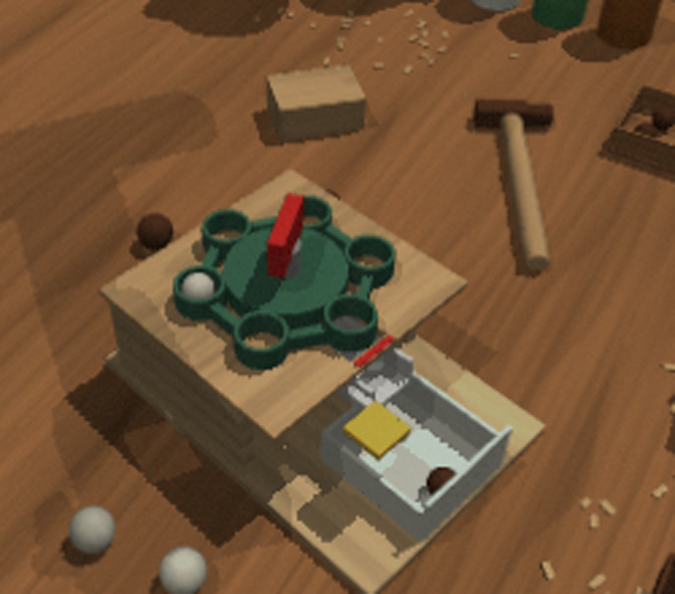

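View pics/top3b.png

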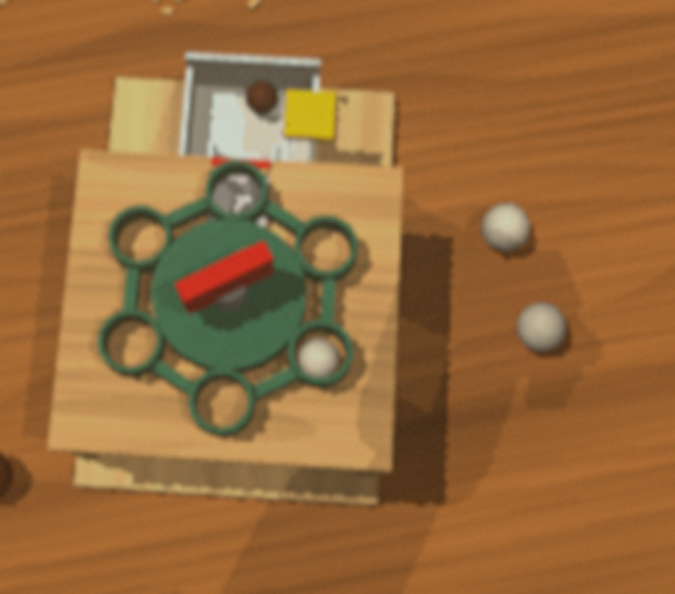

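The walnut ball now lies in the dish (top crop 262,97; scene crop 441,480). The maple ball is still in its pocket, the pad has sprung back, and the arm is clear.

```bash
python3 -c "
from h import *
bot.sleep(.5); print(bot.hand_in())"
```

```text
the job is handed in; nothing more can be done
None
```

The job is handed in: the last pictures show the walnut ball in the white dish, the maple ball still in its wheel pocket and the arm clear at 18 s of the 48 s allowed, but the hand-in returned no verdict.

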